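# Make up two vaccination team kits

## Task

Make up two team kits: in the blue tray the green carton lying in the wide bay with the blue-capped and the red-capped vial standing one in each square pocket, and in the yellow tray the tally counter lying flat in the wide bay with the dropper bottle standing in either square pocket. Everything must sit right down on the tray floor inside its bay or pocket, no glass may be tipped over, and the amber-capped vial and the grey-capped vial stay where they are.

Things in the scene. Friction and masses are not known exactly. Their poses are not given: they have to be found in the camera images.
- blue_tray: Blue fixed tray, 120 (x) by 112 mm (y). Floor 4 mm thick; rims and ridges 4 mm wide, tops 9 mm above the table. -x half (nearer the robot): wide bay, 58 (x) by 104 mm (y) inside, centre x = -27, y = 0 mm. +x half: two square pockets, 50 mm inside, a round dark pad in each, centres x = +31, y = +27 and -27 mm. Thumb tabs at both y ends. Origin: centre of its underside, z up
- yellow_tray: Yellow fixed tray, 120 (x) by 112 mm (y). Floor 4 mm thick; rims and ridges 4 mm wide, tops 9 mm above the table. -x half (nearer the robot): wide bay, 58 (x) by 104 mm (y) inside, centre x = -27, y = 0 mm. +x half: two square pockets, 50 mm inside, a round dark pad in each, centres x = +31, y = +27 and -27 mm. Thumb tabs at both y ends. Origin: centre of its underside, z up
- blue_vial: Small glass vial with a blue cap and blue band, standing upright, about 22 mm in diameter and 43 mm high (straight glass body up to 25 mm, narrower neck, cap of about 18 mm on top). Origin: centre of its underside, z up along its axis
- red_vial: Small glass vial with a red cap and red band, standing upright, about 22 mm in diameter and 43 mm high (straight glass body up to 25 mm, narrower neck, cap of about 18 mm on top). Origin: centre of its underside, z up along its axis
- carton: Small green carton with a white end, lying, 62 mm (x) by 34 mm (y) by 34 mm high; grasp it across its 34 mm width (y). Origin: centre of its underside, z up
- counter: White-grey hand tally counter lying flat: a round case 42 mm in diameter and 21 mm high with a thin finger ring beside it, 62 by 47 mm in all. Origin: centre of the underside of the whole outline; the axis of the round case is at x = +8 mm, y = -2 mm, and the ring is on the -x side; z up. Grasp the case across y
- dropper: Amber glass dropper bottle with a black rubber bulb, standing: body 32 mm in diameter up to 65 mm high, narrower neck and bulb above, 102 mm high in all, so keep the gripper's palm above that. Origin: centre of its underside, z up
- amber_vial: Bystander, leave alone: small glass vial with an amber (orange-yellow) cap and band, standing upright, about 22 mm in diameter and 43 mm high (straight glass body up to 25 mm, narrower neck, cap of about 18 mm on top). Origin: centre of its underside, z up along its axis
- green_vial: Bystander, leave alone: a slightly larger glass vial with a grey cap and green band, standing upright, 27 mm in diameter and 51 mm high. Origin: centre of its underside, z up

How it is judged (in metres and radians):
At the end, for the whole second after the job is handed in: Blue tray: both vials upright, one in each pocket (axis within 16 mm of its centre in x, y), carton flat in the bay (15 mm x, 24 mm y). Yellow tray: dropper upright in a pocket (16 mm), counter flat in the bay (19 mm x, 42 mm y). All on the tray floor (tilt under 0.1, flat 0.05 rad), at rest (((x of blue_vial in the frame of blue_tray between 0.015 and 0.047 m and y of blue_vial in the frame of blue_tray between 0.011 and 0.043 m and x of red_vial in the frame of blue_tray between 0.015 and 0.047 m and y of red_vial in the frame of blue_tray between -0.043 and -0.011 m) or (x of blue_vial in the frame of blue_tray between 0.015 and 0.047 m and y of blue_vial in the frame of blue_tray between -0.043 and -0.011 m and x of red_vial in the frame of blue_tray between 0.015 and 0.047 m and y of red_vial in the frame of blue_tray between 0.011 and 0.043 m)) and height (world z) of blue_vial between 0.001 and 0.0065 m and angle between each of blue_vial, red_vial, dropper's own z axis and vertical below 0.1 rad and linear speed of each of blue_vial, red_vial, carton, dropper, counter below 0.02 m/s and height (world z) of red_vial between 0.001 and 0.0065 m and x of carton in the frame of blue_tray between -0.042 and -0.012 m and y of carton in the frame of blue_tray between -0.024 and 0.024 m and height (world z) of carton between 0.001 and 0.0065 m and angle between each of carton, counter's own z axis and vertical below 0.05 rad and ((x of dropper in the frame of yellow_tray between 0.015 and 0.047 m and y of dropper in the frame of yellow_tray between 0.011 and 0.043 m) or (x of dropper in the frame of yellow_tray between 0.015 and 0.047 m and y of dropper in the frame of yellow_tray between -0.043 and -0.011 m)) and height (world z) of dropper between 0.001 and 0.0065 m and x of counter in the frame of yellow_tray between -0.046 and -0.008 m and y of counter in the frame of yellow_tray between -0.042 and 0.042 m and height (world z) of counter between 0.001 and 0.0065 m); the robot touches nothing.
It fails at once if the amber-capped or the grey-capped vial is moved more than 20 mm (distance of any of amber_vial, green_vial from where it was at the start of the episode above 0.02 m).
It fails at once if a vial or the dropper bottle is tipped over (more than 0.8 rad) (angle between any of blue_vial, red_vial, dropper, amber_vial, green_vial's own z axis and vertical above 0.8 rad).
It also fails if it takes over 109 s, if anything falls off the work surface, if the arm or the gripper's body presses on something with over 40 N, if the wrist force passes 120 N, or if a joint passes its speed limit or range.

## Robot

A 6-joint arm with a two-finger parallel gripper is mounted at the origin on a cart in front of the work surface, level with it; the furniture and walls round the work are solid. World frame = base frame: x ahead of the robot, y to its left, z up, the work surface at z = 0. Lengths are in mm, angles in rad, forces in N, time in s.
With the tool pointing down it reaches from about 350 to 775 mm from the base axis. Payload 7.3 kg.
Tool frame: the origin (TCP) lies midway between the tips of the shut fingers; the grasp point (between the pads) lies 19 mm behind it; z points along the fingers, y is the direction in which the jaws open and shut (so a half turn about z gives the same grasp; the last joint's range is limited). The gripper opens to 92 mm and grips with 3 to 60 N. Pads are 19 mm wide; open, the fingers measure 130 mm over their backs; the gripper's body (75 mm by 190 mm) begins 47 mm behind the grasp point.
Start: joints at [-1.47, 0.342, 1.524, -0, 1.275, -0.146], TCP at [128.28, -509.106, 226.741] pointing down, gripper open.
Joint ranges: [-2.53, 2.53], [-0.77, 2.02], [0.04, 2.7], [-1, 4.14], [0.28, 2.66], [-3.11, 3.11]. Speed limits (rad/s): [2.57, 2.57, 3.14, 3.14, 3.14, 3.14].

## Interface

Orientations are given as [roll, pitch, yaw] about the fixed x, y, z axes, in that order (R = Rz(yaw) Ry(pitch) Rx(roll)).
In Python, from plant import sensors, imaging, ticket gives the robot as it stands. The module is installed in compiled form; this text tells all that it offers.
- The arm moves only by the tool arm_command, never from a script. Its argument "increments" is one flat list of numbers, 5 for each row, row after row: the closure, from 0 (fully open) to 1 (shut), then the shift along the tool's x, y, z in mm, then the turn about the tool's z in degrees. In form: [hand, dx, dy, dz, spin, hand, dx, dy, dz, spin, ...]. A call has 1 to 20 rows; each row is the pose to reach, as a shift and turn from the pose commanded when the call began, along the tool's axes at that moment; what a row does not reach only later rows make up. A row lasts 1/8 s, in which the tool goes at most 62.5 mm and 10.7 degrees, less where a joint would pass 70% of its speed; a pose out of reach is approached as far as the arm can. A call with a gripper value outside its range is refused whole. The fingers move at their own pace and stop on an object; the grip force is fixed at half the most. Time passes only in rows, so rows that repeat a pose let the fingers close. It gives the time, the measured TCP pose, the force and the opening at its end, in the units of the state.
- sensors.get_obs(): the state, without advancing time (a new reading comes with each control period).
- imaging.capture(name): name is "scene" or "top"; returns the picture (400x640x3 uint8, blue, green, red); there is no depth.
- imaging.calibration(name): a dict with "fx", "fy", "cx", "cy" (pixels), "world_to_cam" (4x4, takes a point from world to camera coordinates). Camera axes: x right, y down, z forward; pixel columns grow to the right and rows downward; lengths in mm; the calibration is good to about 2 mm. A picture is of the moment at which its call begins. calibration takes no time and is no camera call.
- ticket.close_job(): hands the job in, once; it reports no verdict.
The state is a dict: "time": time; "joint_positions": joint angles; "dq": joint speeds; "tau": joint torques, N m; "tool_pos": TCP position; "tcp_rot": TCP orientation; "contact_force": force on the tool from outside, world axes, zero at the start; "moment": the same for the moment, N m; "grip_width": finger opening in mm.
Only numpy, scipy, OpenCV 4.12 (cv2) and the standard library are available. Lean on these libraries where they do the work, as an engineer would, in place of code of your own. Each camera call takes 0.05 s, during which the arm holds its last target. There are 200 camera calls.

## Working session

There is one attempt and no reset: what is moved stays moved. The work goes in short steps, Python scripts to look and compute and a tool call to move; the robot and the scene stay as the last step left them, time stands still between calls to the robot, and variables do not carry over. Pictures are saved under pics/ and viewed, about 12 in all and at most 16, crops included, and the job is handed in when it is done.

Besides the shell and the picture viewer there is one more tool, called after "Request:" by a JSON object that holds its "api" and its "payload". arm_command: Moves the arm, as the interface text tells. Its arguments: {"type":"object","properties":{"increments":{"type":"array","items":{"type":"number"}}},"required":["increments"]}

```bash
mkdir -p pics; python3 - <<'E'
from plant import sensors, imaging
import cv2
o=sensors.get_obs();print(o['time'],o['tool_pos'],o['tcp_rot'],o['grip_width'])
for n in('scene','top'):
    c=imaging.calibration(n);print(n,c)
    cv2.imwrite(f'pics/{n}0.png',imaging.capture(n))
E
```

```text
0.0 [ 128.2526098  -508.68176929  226.03710985] [-3.14009087e+00 -2.43569812e-04  2.46787876e-01] 91.77696063765778
scene {'fx': 407.5833559958624, 'fy': 407.5833559958624, 'cx': 314.9392060002947, 'cy': 191.20850442609083, 'world_to_cam': array([[ 7.51414713e-01, -6.59639068e-01, -1.58817050e-02,
        -2.36749832e+02],
       [-3.40501123e-01, -3.67033441e-01, -8.65647410e-01,
         2.96565264e+02],
       [ 5.65185734e-01,  6.55867939e-01, -5.00402171e-01,
         4.51803986e+02],
       [ 0.00000000e+00,  0.00000000e+00,  0.00000000e+00,
         1.00000000e+00]])}
top {'fx': 516.3589009212393, 'fy': 516.3589009212393, 'cx': 318.05572731017816, 'cy': 189.99122460731562, 'world_to_cam': array([[ 2.43219608e-02, -9.99653303e-01, -1.00854783e-02,
         2.47648182e+02],
       [-9.98583513e-01, -2.38159082e-02, -4.75790846e-02,
         5.48406377e+02],
       [ 4.73223942e-02,  1.12284090e-02, -9.98816557e-01,
         1.15928014e+03],
       [ 0.00000000e+00,  0.00000000e+00,  0.00000000e+00,
         1.00000000e+00]])}
```

View pics/top0.png

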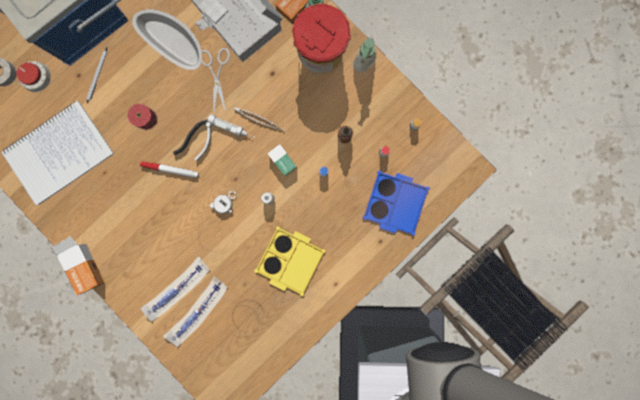

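View pics/scene0.png

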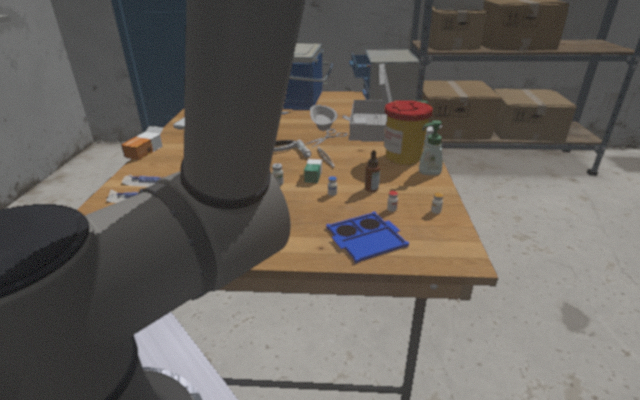

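The top view shows the blue tray at about (396,203), yellow tray (290,262), carton (283,160), counter (223,204), dropper (345,133), blue vial (324,172), red vial (384,151), amber (415,125) and grey cap (267,198). Next I enlarge this area to read it more closely.

```bash
cat > h.py <<'E'
import numpy as np, cv2
from plant import sensors, imaging
def ray(n,u,v,z):
    c=imaging.calibration(n);T=c['world_to_cam'];R=T[:3,:3];o=-R.T@T[:3,3]
    d=R.T@np.array([(u-c['cx'])/c['fx'],(v-c['cy'])/c['fy'],1]);return (o+d*(z-o[2])/d[2])[:2]
def proj(n,p):
    c=imaging.calibration(n);q=c['world_to_cam']@np.r_[p,1];return np.array([c['fx']*q[0]/q[2]+c['cx'],c['fy']*q[1]/q[2]+c['cy']])
def crop(img,x,y,w,h,s,name):
    i=cv2.resize(img[y:y+h,x:x+w],None,fx=s,fy=s,interpolation=cv2.INTER_CUBIC)
    for k in range(0,w,10):
        cv2.line(i,(k*s,0),(k*s,6 if k%50 else 14),(0,0,255),1)
        if k%20==0: cv2.putText(i,str(x+k),(k*s,24),0,.4,(0,0,255),1)
    for k in range(0,h,10):
        cv2.line(i,(0,k*s),(6,k*s),(0,0,255),1)
        if k%20==0: cv2.putText(i,str(y+k),(8,k*s+4),0,.4,(0,0,255),1)
    cv2.imwrite('pics/'+name,i)
E
python3 - <<'E'
from h import *
i=cv2.imread('pics/top0.png')
crop(i,205,115,130,100,6,'c1.png'); crop(i,310,115,130,100,6,'c2.png')
hsv=cv2.cvtColor(i,cv2.COLOR_BGR2HSV)
for n,lo,hi,roi in(('blue',(110,150,60),(128,255,255),(350,165,440,245)),('yel',(24,130,100),(34,255,255),(240,220,335,305))):
    m=cv2.inRange(hsv,lo,hi);mm=np.zeros_like(m);x0,y0,x1,y1=roi;mm[y0:y1,x0:x1]=m[y0:y1,x0:x1]
    p=cv2.findNonZero(mm)[:,0].astype(float)
    w=np.array([ray('top',u,v,7) for u,v in p],np.float32)
    print(n,len(p),cv2.minAreaRect(w))
    if n=='blue' or 1: cv2.imwrite(f'pics/m_{n}.png',mm)
E
```

```text
blue 1128 ((518.0742797851562, 83.47869873046875), (117.6063003540039, 128.37081909179688), 73.88349914550781)Traceback (most recent call last):
  File "<stdin>", line 8, in <module>
  File "h.py", line 4, in ray
    c=imaging.calibration(n);T=c['world_to_cam'];R=T[:3,:3];o=-R.T@T[:3,3]
ValueError: time passes only in moves, steps and waits
```

View pics/c1.png

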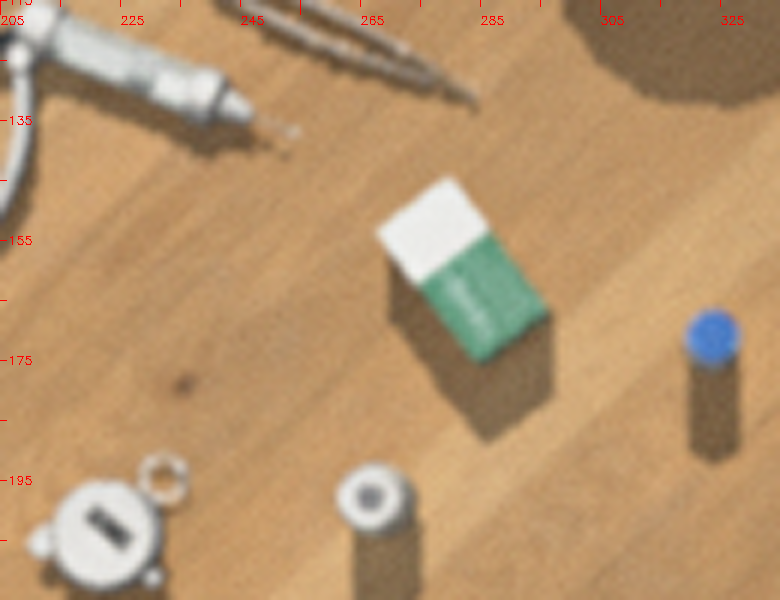

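View pics/c2.png

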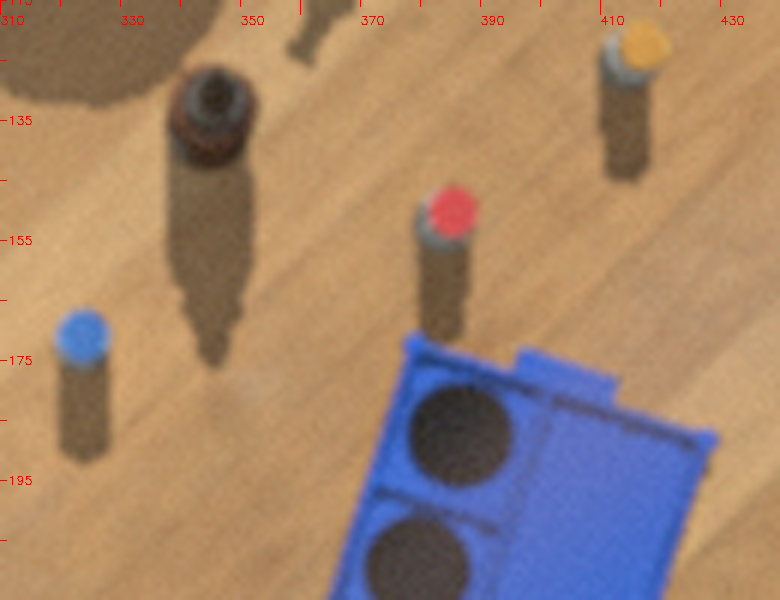

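```bash
python3 - <<'E'
import re
s=open('h.py').read()
s=s.replace("def ray","CAL={n:imaging.calibration(n) for n in('top','scene')}\ndef ray").replace("c=imaging.calibration(n)","c=CAL[n]")
open('h.py','w').write(s)
E
python3 - <<'E'
from h import *
i=cv2.imread('pics/top0.png'); hsv=cv2.cvtColor(i,cv2.COLOR_BGR2HSV)
def cen(lo,hi,roi):
    x0,y0,x1,y1=roi;m=cv2.inRange(hsv,lo,hi)[y0:y1,x0:x1];return cv2.findNonZero(m)[:,0]+np.array([x0,y0],float)
for n,lo,hi,roi,pads in(('blue',(110,150,60),(128,255,255),(350,165,440,245),[(386.5,187.5),(379.5,209.5)]),('yel',(20,130,80),(34,255,255),(245,222,330,302),[(283,244),(273,265)])):
    p=cen(lo,hi,roi); w=np.array([ray('top',*q,7) for q in p],np.float32); print(n,cv2.minAreaRect(w))
    P=[]
    for u,v in pads:
        q=cen((0,0,0),(180,255,85),(int(u)-9,int(v)-9,int(u)+10,int(v)+10)).mean(0); P.append(ray('top',*q,4)); print(' pad',q,P[-1])
    d=P[0]-P[1];print(' sep',np.linalg.norm(d))
    for s in(1,-1):
        yv=s*d/np.linalg.norm(d); xv=np.array([yv[1],-yv[0]]);print(' yaw',np.degrees(np.arctan2(xv[1],xv[0])),'origin',(P[0]+P[1])/2-31*xv)
for n,lo,hi,roi in(('bluev',(105,120,80),(125,255,255),(314,162,334,182)),('redv',(172,110,80),(180,255,255),(374,140,394,160)),('amber',(12,150,150),(24,255,255),(408,116,424,130))):
    q=cen(lo,hi,roi);print(n,len(q),q.mean(0),ray('top',*q.mean(0),41))
print('drop',ray('top',345.5,131,100),ray('top',345,134.5,65))
c=[ray('top',*q,34) for q in((280,144.5),(267.5,154),(285,175),(296.5,166))]
print('carton',np.mean(c,0),[np.degrees(np.arctan2(*(d)[::-1]))  for d in(c[2]-c[1],c[3]-c[0],c[0]-c[1],c[3]-c[2])],[np.linalg.norm(c[k]-c[k-1]) for k in range(4)])
a=ray('top',222.5,204.5,21);b=ray('top',232.3,195,5);print('counter',a,b,np.degrees(np.arctan2(*(a-b)[::-1])),np.linalg.norm(a-b))
print('grey',ray('top',267,197.5,51))
E
```

```text
blue ((518.0742797851562, 83.47869873046875), (117.6063003540039, 128.37081909179688), 73.88349914550781)
 pad [386.24154589 186.97101449] [553.41827113 104.93378334]
 pad [379.09223301 209.4223301 ] [501.64232124 120.32358425]
 sep 54.01476612085676
 yaw -106.55397121444744 origin [536.36276669 142.34378879]
 yaw 73.44602878555257 origin [518.69782569  82.9135788 ]
yel ((380.0638427734375, 321.5662841796875), (125.28315734863281, 133.8785400390625), 64.4040756225586)
 pad [282.82758621 243.64039409] [418.26684203 338.32608247]
 pad [272.31067961 264.84951456] [369.53415984 360.97759223]
 sep 53.739791667639
 yaw -114.9295455667763 origin [406.96710914 377.76346751]
 yaw 65.0704544332237 origin [380.83389273 321.54020719]
bluev 38 [323.44736842 170.92105263] [583.76572934 249.52460513]
redv 3 [384.66666667 149.        ] [635.90075241 114.42722131]
amber 32 [416.78125 122.40625] [697.15371446  43.98445629]
drop [664.59926884 204.77458888] [662.60916908 204.31853301]
carton [607.05552087 342.49801641] [np.float64(-138.76706411580383), np.float64(-141.1300907384917), np.float64(-51.221538642648476), np.float64(-50.469463674787455)] [np.float64(61.088366421702084), np.float64(35.239853065808866), np.float64(61.57403508356014), np.float64(32.70322887373882)]
counter [503.98215878 475.91273535] [526.53608885 457.25474523] 140.4003672563056 29.2711523042017
grey [521.3128353  372.38372283]
```

```bash
cat > inc.py <<'E'
import sys
from h import *
o=sensors.get_obs();p=np.array(o['tool_pos']);y=o['tcp_rot'][2]
print('t%.2f'%o['time'],p.round(1),'yaw %.1f'%np.degrees(y),'rp',np.round(o['tcp_rot'][:2],3),'w %.1f'%o['grip_width'],np.round(o['contact_force'],1))
R=np.array([[np.cos(y),np.sin(y),0],[np.sin(y),-np.cos(y),0],[0,0,-1]])
T={'B':(518.4,83.2,73.5),'Y':(380.5,321.5,65)}
for a in sys.argv[1:]:           # x,y,z,yaw or B:x,y,z,yaw(tray-relative)
    f=None
    if a[1]==':': f,a=a[0],a[2:]
    t=np.array(a.split(','),float)
    if f:
        X,Y,w=T[f];c,s=np.cos(np.radians(w)),np.sin(np.radians(w))
        t=np.array([X+c*t[0]-s*t[1],Y+s*t[0]+c*t[1],t[2],t[3]+w])
    print(t.round(1),'->',(R.T@(t[:3]-p)).round(1),'spin %.1f'%(np.degrees(y)-t[3]))
E
python3 inc.py 480,-100,220,60 505,477,110,140 Y:-26,8,80,90
```

```text
t0.10 [ 128.2 -508.7  226.1] yaw 14.1 rp [-3.14 -0.  ] w 91.6 [-0.6  0.3  0.8]
[ 480. -100.  220.   60.] -> [ 440.9 -310.4    6.1] spin -45.9
[505. 477. 110. 140.] -> [ 606.1 -863.8  116.1] spin -125.9
[362.3 301.3  80.  155. ] -> [ 424.8 -728.3  146.1] spin -140.9
```

Request:
{"api": "arm_command", "payload": {"increments": [0, 441, -310, 6, -46, 0, 441, -310, 6, -46, 0, 441, -310, 6, -46, 0, 441, -310, 6, -46, 0, 441, -310, 6, -46, 0, 441, -310, 6, -46, 0, 441, -310, 6, -46, 0, 441, -310, 6, -46, 0, 606, -864, 116, -126, 0, 606, -864, 116, -126, 0, 606, -864, 116, -126, 0, 606, -864, 116, -126, 0, 606, -864, 116, -126, 0, 606, -864, 116, -126, 0, 606, -864, 116, -126, 0, 606, -864, 116, -126, 0, 606, -864, 116, -126, 0, 606, -864, 116, -126, 0, 606, -864, 116, -126, 0, 606, -864, 116, -126]}}

```text
time: 2.6
tool_pos: [504.4, 476.2, 109.8]
tcp_rot: [-3.14, 0.0, 2.446]
contact_force: [0.9, 0.2, 0.4]
grip_width: 91.8
```

```bash
python3 inc.py 505,477,8,140; python3 -c "
from h import *
i=imaging.capture('top');crop(i,175,150,120,90,6,'c3.png');print(proj('top',sensors.get_obs()['tool_pos']))"
```

```text
t2.60 [504.4 476.2 109.8] yaw 140.2 rp [-3.14  0.  ] w 91.8 [0.9 0.2 0.4]
[505. 477.   8. 140.] -> [1.000e-01 1.000e+00 1.018e+02] spin 0.2
[214.23959244 203.22954373]
```

View pics/c3.png

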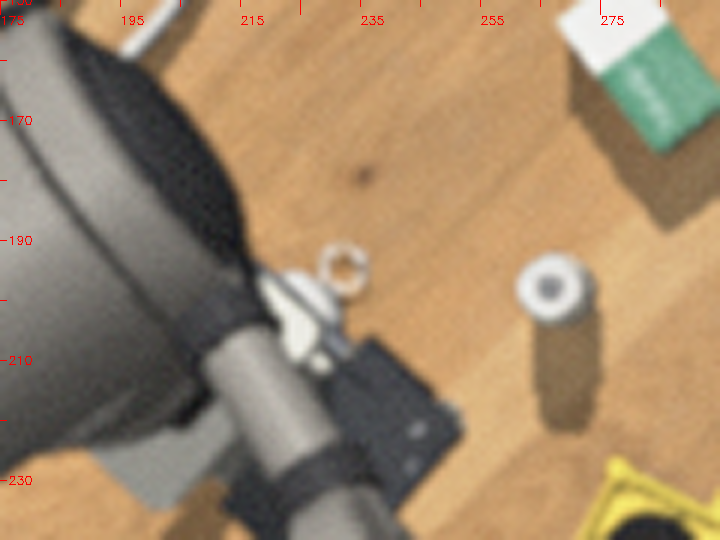

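The arm hides the counter (ring still visible at (231,194)), and its pose matches the estimate, so I descend.

Request:
{"api": "arm_command", "payload": {"increments": [0, 0, 1, 50, 0, 0, 0, 1, 90, 0, 0, 0, 1, 102, 0, 0, 0, 1, 102, 0, 0.7, 0, 1, 102, 0, 0.7, 0, 1, 102, 0, 0.7, 0, 1, 102, 0, 0.7, 0, 1, 102, 0, 0.7, 0, 1, 102, 0, 0.7, 0, 1, 102, 0]}}

```text
time: 3.9
tool_pos: [505.5, 477.6, 8.7]
tcp_rot: [3.142, 0.0, 2.446]
contact_force: [0.6, 0.5, 0.3]
grip_width: 41.1
```

```bash
python3 inc.py 505,477,70,140 Y:-26,8,70,90 Y:-26,8,13,90
```

```text
t3.90 [505.5 477.6   8.7] yaw 140.1 rp [3.142 0.   ] w 41.1 [0.6 0.5 0.3]
[505. 477.  70. 140.] -> [  0.   -0.8 -61.3] spin 0.1
[362.3 301.3  70.  155. ] -> [  -3.  -227.1  -61.3] spin -14.9
[362.3 301.3  13.  155. ] -> [  -3.  -227.1   -4.3] spin -14.9
```

Request:
{"api": "arm_command", "payload": {"increments": [0.7, 0, 0, -30, 0, 0.7, 0, 0, -60, 0, 0.7, -3, -226, -61, -15, 0.7, -3, -226, -61, -15, 0.7, -3, -226, -61, -15, 0.7, -3, -226, -61, -15, 0.7, -3, -226, -61, -15, 0.7, -3, -226, -61, -15, 0.7, -3, -226, -25, -15, 0.7, -3, -226, -5, -15, 0.7, -3, -226, -4, -15, 0.7, -3, -226, -4, -15, 0.3, -3, -226, -4, -15, 0.3, -3, -226, -4, -15, 0.3, -3, -226, -4, -15, 0.3, -3, -226, -50, -15, 0.3, -3, -226, -105, -15, 0, -3, -226, -130, -15, 0, -3, -226, -130, -15]}}

```text
time: 6.28
tool_pos: [364.0, 302.7, 140.6]
tcp_rot: [3.138, 0.003, 2.708]
contact_force: [-0.1, 0.3, -0.3]
grip_width: 79.6
```

```bash
python3 inc.py 664,205.5,135,175 664,205.5,41,175
```

```text
t6.28 [364.  302.7 140.6] yaw 155.1 rp [3.138e+00 3.000e-03] w 79.6 [-0.1  0.3 -0.3]
[664.  205.5 135.  175. ] -> [-313.1   37.9    5.6] spin -19.9
[664.  205.5  41.  175. ] -> [-313.1   37.9   99.6] spin -19.9
```

Request:
{"api": "arm_command", "payload": {"increments": [0, -313, 38, 5, -20, 0, -313, 38, 5, -20, 0, -313, 38, 5, -20, 0, -313, 38, 5, -20, 0, -313, 38, 5, -20, 0, -313, 38, 5, -20, 0, -313, 38, 5, -20, 0, -313, 38, 5, -20]}}

```text
time: 7.28
tool_pos: [661.6, 205.8, 133.3]
tcp_rot: [-3.141, -0.001, 3.058]
contact_force: [0.4, -0.2, -0.3]
grip_width: 92.0
```

```bash
python3 inc.py 664,205.5,41,175; python3 -c "
from h import *
i=imaging.capture('top');crop(i,225,215,100,90,4,'a.png');s=imaging.capture('scene');crop(s,230,100,200,120,4,'b.png')
a=cv2.imread('pics/a.png');b=cv2.imread('pics/b.png');c=np.zeros((a.shape[0]+0,0,3),np.uint8)
b=cv2.resize(b,(400,240));c=np.zeros((360,800,3),np.uint8);c[:,:400]=a;c[:240,400:]=b;cv2.imwrite('pics/d1.png',c)"
```

```text
t7.28 [661.6 205.8 133.3] yaw 175.2 rp [-3.141e+00 -1.000e-03] w 92.0 [ 0.4 -0.2 -0.3]
[664.  205.5  41.  175. ] -> [-2.4 -0.1 92.3] spin 0.2
```

View pics/d1.png

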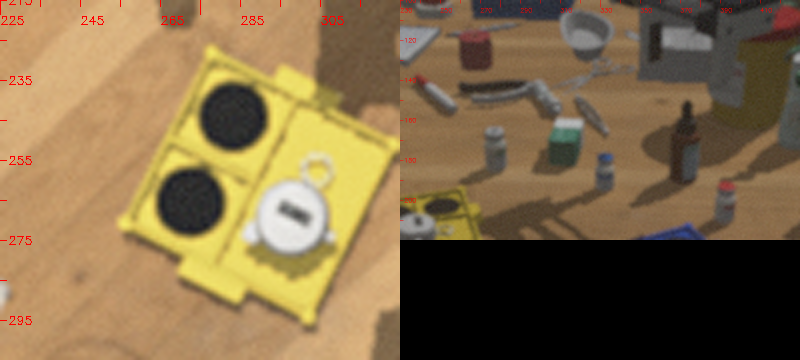

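The counter lies in the yellow bay with its case at about (295,269) and its ring at (301,257). The dropper still stands at (372,170) in the scene view.

Request:
{"api": "arm_command", "payload": {"increments": [0, -2, 0, 45, 0, 0, -2, 0, 80, 0, 0, -2, 0, 92, 0, 0, -2, 0, 92, 0, 0.8, -2, 0, 92, 0, 0.8, -2, 0, 92, 0, 0.8, -2, 0, 92, 0, 0.8, -2, 0, 92, 0, 0.8, -2, 0, 92, 0, 0.8, -2, 0, 92, 0, 0.8, -2, 0, 92, 0]}}

```text
time: 8.75
tool_pos: [664.9, 204.8, 41.6]
tcp_rot: [-3.141, -0.0, 3.057]
contact_force: [-0.6, 0.3, -0.9]
grip_width: 31.8
```

```bash
python3 inc.py 664,205.5,75,175 Y:31,-27,95,90 Y:31,-27,46,90 Y:31,27,46,90
```

```text
t8.75 [664.9 204.8  41.6] yaw 175.1 rp [-3.141 -0.   ] w 31.8 [-0.6  0.3 -0.9]
[664.  205.5  75.  175. ] -> [  0.9   0.6 -33.4] spin 0.1
[418.1 338.2  95.  155. ] -> [257.2 112.  -53.4] spin 20.1
[418.1 338.2  46.  155. ] -> [257.2 112.   -4.4] spin 20.1
[369.1 361.   46.  155. ] -> [307.9 130.6  -4.4] spin 20.1
```

Request:
{"api": "arm_command", "payload": {"increments": [0.8, 0, 0, -40, 0, 0.8, 0, 0, -80, 0, 0.8, 257, 112, -80, 20, 0.8, 257, 112, -80, 20, 0.8, 257, 112, -80, 20, 0.8, 257, 112, -80, 20, 0.8, 257, 112, -80, 20, 0.8, 257, 112, -80, 20, 0.8, 257, 112, -80, 20, 0.8, 257, 112, -40, 20, 0.8, 257, 112, -10, 20, 0.8, 257, 112, -5, 20, 0.8, 257, 112, -4, 20, 0.8, 257, 112, -4, 20]}}

```text
time: 10.5
tool_pos: [419.4, 338.1, 46.2]
tcp_rot: [3.141, 0.001, 2.707]
contact_force: [-0.5, -0.3, -1.2]
grip_width: 31.2
```

```bash
python3 inc.py Y:31,-27,46,90
```

```text
t10.50 [419.4 338.1  46.2] yaw 155.1 rp [3.141e+00 1.000e-03] w 31.2 [-0.5 -0.3 -1.2]
[418.1 338.2  46.  155. ] -> [ 1.2 -0.5  0.2] spin 0.1
```

Request:
{"api": "arm_command", "payload": {"increments": [0.4, 0, 0, 0, 0, 0.2, 0, 0, 0, 0, 0.0, 0, 0, 0, 0, 0, 0, 0, 0, 0, 0, 0, 0, -40, 0, 0, 0, 0, -90, 0, 0, 0, 0, -90, 0, 0, 0, 0, -90, 0]}}

```text
time: 11.5
tool_pos: [417.9, 338.0, 135.2]
tcp_rot: [-3.141, -0.0, 2.708]
contact_force: [0.1, -0.0, -1.1]
grip_width: 91.9
```

```bash
python3 inc.py 608,343.5,120,220 608,343.5,10,220
```

```text
t11.50 [417.9 338.  135.2] yaw 155.1 rp [-3.141 -0.   ] w 91.9 [ 0.1 -0.  -1.1]
[608.  343.5 120.  220. ] -> [-170.2   84.9   15.2] spin -64.9
[608.  343.5  10.  220. ] -> [-170.2   84.9  125.2] spin -64.9
```

Request:
{"api": "arm_command", "payload": {"increments": [0, -170, 85, 0, -65, 0, -170, 85, 0, -65, 0, -170, 85, 0, -65, 0, -170, 85, 0, -65, 0, -170, 85, 0, -65, 0, -170, 85, 0, -65, 0, -170, 85, 0, -65, 0, -170, 85, 30, -65, 0, -170, 85, 75, -65, 0, -170, 85, 110, -65, 0, -170, 85, 124, -65, 0, -170, 85, 125, -65, 0.8, -170, 85, 125, -65, 0.8, -170, 85, 125, -65, 0.8, -170, 85, 125, -65, 0.8, -170, 85, 125, -65, 0.8, -170, 85, 125, -65, 0.8, -170, 85, 125, -65, 0.8, -170, 85, 125, -65]}}

```text
time: 13.88
tool_pos: [608.3, 343.8, 10.6]
tcp_rot: [-3.142, -0.0, -2.441]
contact_force: [-0.0, -0.9, 0.2]
grip_width: 34.1
```

```bash
python3 inc.py 608,343.5,10,220 B:-27,0,90,90 B:-27,0,14.5,90
```

```text
t13.88 [608.3 343.8  10.6] yaw -139.9 rp [-3.142 -0.   ] w 34.1 [-0.  -0.9  0.2]
[608.  343.5  10.  220. ] -> [ 0.4 -0.1  0.6] spin -359.9
[510.7  57.3  90.  163.5] -> [ 259.3 -156.2  -79.4] spin -303.4
[510.7  57.3  14.5 163.5] -> [ 259.3 -156.2   -3.9] spin -303.4
```

Request:
{"api": "arm_command", "payload": {"increments": [0.8, 0, 0, -40, 0, 0.8, 0, 0, -80, 0, 0.8, 259, -156, -80, 56.6, 0.8, 259, -156, -80, 56.6, 0.8, 259, -156, -80, 56.6, 0.8, 259, -156, -80, 56.6, 0.8, 259, -156, -80, 56.6, 0.8, 259, -156, -80, 56.6, 0.8, 259, -156, -80, 56.6, 0.8, 259, -156, -80, 56.6, 0.8, 259, -156, -40, 56.6, 0.8, 259, -156, -10, 56.6, 0.8, 259, -156, -5, 56.6, 0.8, 259, -156, -4, 56.6, 0.8, 259, -156, -4, 56.6]}}

```text
time: 15.75
tool_pos: [511.5, 58.0, 15.3]
tcp_rot: [3.141, 0.001, 2.855]
contact_force: [1.0, -0.6, -0.1]
grip_width: 33.5
```

```bash
python3 inc.py B:-27,0,14.5,90
```

```text
t15.75 [511.5  58.   15.3] yaw 163.6 rp [3.141e+00 1.000e-03] w 33.5 [ 1.  -0.6 -0.1]
[510.7  57.3  14.5 163.5] -> [ 0.6 -0.9  0.8] spin 0.1
```

Request:
{"api": "arm_command", "payload": {"increments": [0.4, 0, 0, 0.5, 0, 0.4, 0, 0, 0.5, 0, 0.4, 0, 0, 0.5, 0, 0.4, 0, 0, -40, 0, 0.2, 0, 0, -90, 0, 0, 0, 0, -90, 0, 0, 0, 0, -90, 0]}}

```text
time: 16.62
tool_pos: [510.4, 57.6, 104.3]
tcp_rot: [-3.141, -0.0, 2.854]
contact_force: [-0.6, 0.3, -0.9]
grip_width: 80.7
```

```bash
python3 inc.py 584,249.5,100,73.5 584,249.5,8,73.5; python3 -c "
from h import *
i=imaging.capture('top');crop(i,240,140,200,150,4,'d2.png')"
```

```text
t16.62 [510.4  57.6 104.3] yaw 163.5 rp [-3.141 -0.   ] w 80.7 [-0.6  0.3 -0.9]
[584.  249.5 100.   73.5] -> [-16.2 204.9   4.3] spin 90.0
[584.  249.5   8.   73.5] -> [-16.2 204.9  96.3] spin 90.0
```

View pics/d2.png

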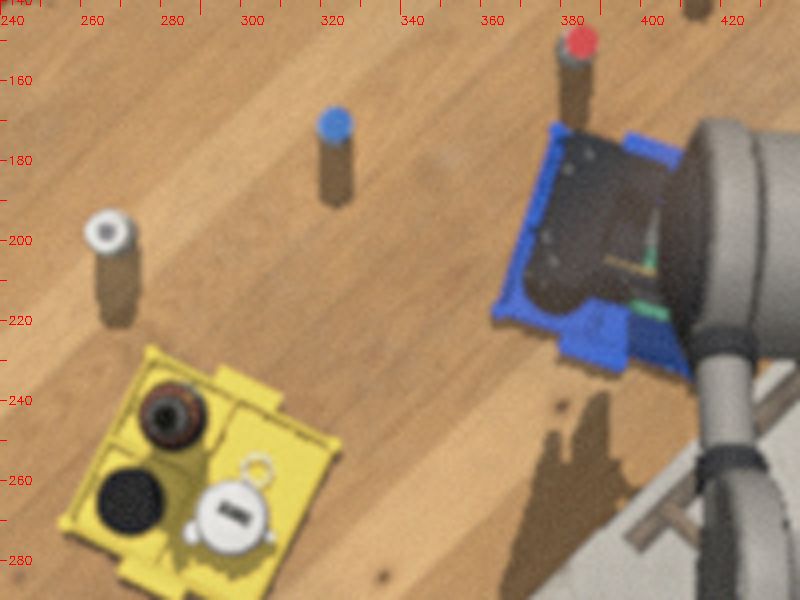

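The dropper stands in the upper yellow pocket (283,244) and the counter sits in the bay beside it. The carton is under the gripper at about (402,208), and the blue vial is untouched at (323,171). Next is the blue vial.

Request:
{"api": "arm_command", "payload": {"increments": [0, -16, 205, 0, 90, 0, -16, 205, 0, 90, 0, -16, 205, 0, 90, 0, -16, 205, 0, 90, 0, -16, 205, 0, 90, 0, -16, 205, 0, 90, 0, -16, 205, 0, 90, 0, -16, 205, 0, 90, 0, -16, 205, 0, 90, 0, -16, 205, 0, 90, 0, -16, 205, 50, 90, 0, -16, 205, 85, 90, 0, -16, 205, 96, 90, 0, -16, 205, 96, 90]}}

```text
time: 18.42
tool_pos: [584.1, 249.6, 8.1]
tcp_rot: [-3.141, 0.001, 1.284]
contact_force: [0.2, -0.0, -0.1]
grip_width: 91.4
```

```bash
python3 inc.py 584,249.5,8,73.5 B:31,27,13,0
```

```text
t18.43 [584.1 249.6   8.1] yaw 73.6 rp [-3.141e+00  1.000e-03] w 91.4 [ 0.2 -0.  -0.1]
[584.  249.5   8.   73.5] -> [-0.1 -0.1  0.1] spin 0.1
[501.3 120.6  13.   73.5] -> [-147.1  -43.    -4.9] spin 0.1
```

Request:
{"api": "arm_command", "payload": {"increments": [0.9, 0, 0, 0, 0, 0.9, 0, 0, 0, 0, 0.9, 0, 0, 0, 0, 0.9, 0, 0, 0, 0, 0.9, 0, 0, 0, 0, 0.9, 0, 0, 0, 0, 0.9, 0, 0, 0, 0, 0.9, 0, 0, -30, 0, 0.9, 0, 0, -60, 0, 0.9, -147, -43, -60, 0, 0.9, -147, -43, -60, 0, 0.9, -147, -43, -60, 0, 0.9, -147, -43, -60, 0, 0.9, -147, -43, -30, 0, 0.9, -147, -43, -10, 0, 0.9, -147, -43, -5, 0, 0.9, -147, -43, -4.5, 0, 0.9, -147, -43, -4.5, 0]}}

```text
time: 20.68
tool_pos: [502.7, 122.2, 15.4]
tcp_rot: [3.139, -0.001, 1.285]
contact_force: [-6.5, 0.1, 23.0]
grip_width: 21.3
```

```bash
python3 inc.py B:31,27,12.5,0
```

```text
t20.68 [502.7 122.2  15.4] yaw 73.6 rp [ 3.139e+00 -1.000e-03] w 21.3 [-6.5  0.1 23. ]
[501.3 120.6  12.5  73.5] -> [-1.9 -0.8  2.9] spin 0.1
```

Request:
{"api": "arm_command", "payload": {"increments": [0.9, 0, 0, -3, 0, 0.9, 0, 0, -3, 0]}}

```text
time: 20.92
tool_pos: [502.3, 121.7, 16.3]
tcp_rot: [3.14, -0.0, 1.284]
contact_force: [-0.6, 0.2, -1.1]
grip_width: 21.3
```

```bash
python3 inc.py B:31,27,12.5,0; python3 -c "
from h import *
i=imaging.capture('top');crop(i,350,160,100,90,4,'a.png');s=imaging.capture('scene');crop(s,310,160,130,110,4,'b.png')
a=cv2.imread('pics/a.png');b=cv2.imread('pics/b.png')
b=cv2.resize(b,(400,338));c=np.zeros((360,800,3),np.uint8);c[:,:400]=a;c[:338,400:]=b;cv2.imwrite('pics/d3.png',c)"
```

```text
t20.93 [502.3 121.7  16.3] yaw 73.6 rp [ 3.14 -0.  ] w 21.3 [-0.6  0.2 -1.1]
[501.3 120.6  12.5  73.5] -> [-1.3 -0.6  3.8] spin 0.1
```

View pics/d3.png

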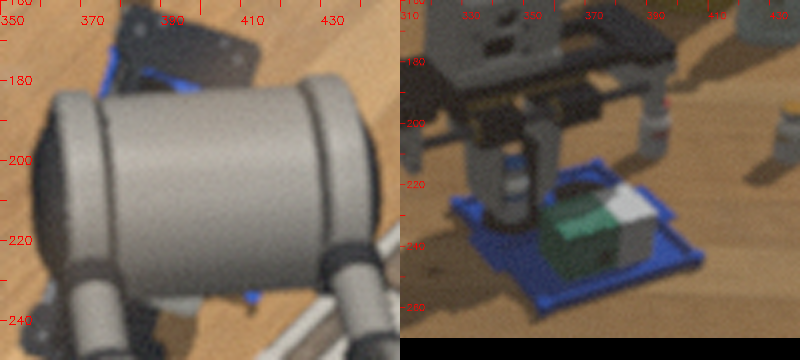

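The carton lies flat in the blue bay and the vial is held over the pocket, at about (346,218) in the scene view. I lower it gently and watch the force.

Request:
{"api": "arm_command", "payload": {"increments": [0.9, 0, 0, 0.5, 0, 0.9, 0, 0, 0.5, 0]}}

```text
time: 21.28
tool_pos: [501.5, 121.0, 15.5]
tcp_rot: [-3.142, 0.0, 1.283]
contact_force: [0.0, 0.6, -0.5]
grip_width: 21.3
```

Request:
{"api": "arm_command", "payload": {"increments": [0.9, 0, 0, 1, 0, 0.9, 0, 0, 1, 0]}}

```text
time: 21.52
tool_pos: [501.5, 121.0, 15.5]
tcp_rot: [3.141, -0.0, 1.283]
contact_force: [-3.1, -0.1, 9.7]
grip_width: 21.3
```

Request:
{"api": "arm_command", "payload": {"increments": [0.9, 0, 0, -1, 0, 0.8, 0, 0, -1, 0, 0.72, 0, 0, -1, 0, 0.6, 0, 0, -1, 0, 0.6, 0, 0, -1, 0, 0.6, 0, 0, -1, 0]}}

```text
time: 22.28
tool_pos: [501.4, 120.9, 15.6]
tcp_rot: [-3.142, 0.0, 1.283]
contact_force: [-0.6, 0.8, -0.2]
grip_width: 36.4
```

Request:
{"api": "arm_command", "payload": {"increments": [0.6, 0, 0, -30, 0, 0.6, 0, 0, -80, 0, 0.3, 0, 0, -90, 0, 0, 0, 0, -90, 0, 0, 0, 0, -90, 0]}}

```text
time: 22.9
tool_pos: [500.5, 120.8, 104.3]
tcp_rot: [-3.139, 0.001, 1.284]
contact_force: [0.5, -0.6, 0.6]
grip_width: 62.3
```

```bash
python3 inc.py 634,113.5,100,163.5 634,113.5,8,163.5;python3 -c "
from h import *
s=imaging.capture('scene');crop(s,310,160,130,110,5,'d4.png')"
```

```text
t22.90 [500.5 120.8 104.3] yaw 73.5 rp [-3.139e+00  1.000e-03] w 62.3 [ 0.5 -0.6  0.6]
[634.  113.5 100.  163.5] -> [ 30.8 130.1   4.3] spin -90.0
[634.  113.5   8.  163.5] -> [ 30.8 130.1  96.3] spin -90.0
```

View pics/d4.png

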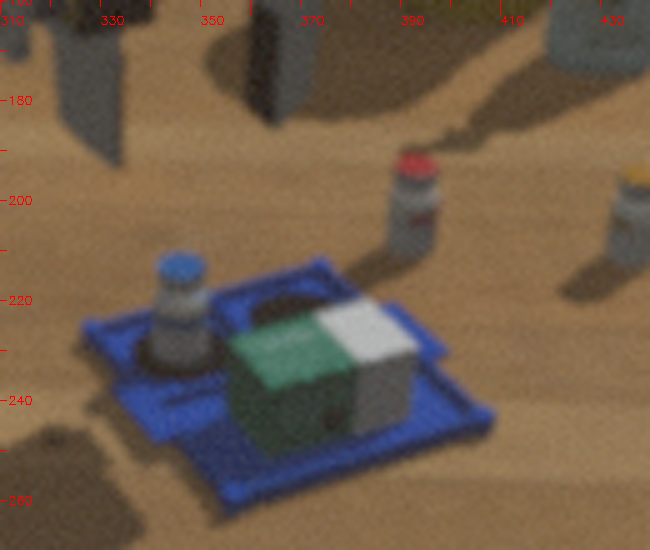

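The blue vial stands upright on its pad, with its cap at (343,213). The carton is in the bay and the red vial still stands at (390,203). Next is the red vial.

Request:
{"api": "arm_command", "payload": {"increments": [0, 31, 130, 0, -90, 0, 31, 130, 0, -90, 0, 31, 130, 0, -90, 0, 31, 130, 0, -90, 0, 31, 130, 0, -90, 0, 31, 130, 0, -90, 0, 31, 130, 0, -90, 0, 31, 130, 0, -90, 0, 31, 130, 0, -90, 0, 31, 130, 0, -90, 0, 31, 130, 50, -90, 0, 31, 130, 85, -90, 0, 31, 130, 96, -90, 0, 31, 130, 96, -90]}}

```text
time: 24.7
tool_pos: [634.7, 113.8, 9.2]
tcp_rot: [-3.141, -0.001, 2.854]
contact_force: [0.5, 0.3, 0.3]
grip_width: 91.4
```

Request:
{"api": "arm_command", "payload": {"increments": [0.9, 0, 0, 0, 0, 0.9, 0, 0, 0, 0, 0.9, 0, 0, 0, 0, 0.9, 0, 0, 0, 0, 0.9, 0, 0, 0, 0, 0.9, 0, 0, 0, 0, 0.9, 0, 0, 0, 0, 0.9, 0, 0, 0, 0]}}

```text
time: 25.7
tool_pos: [634.8, 113.8, 9.6]
tcp_rot: [-3.142, -0.0, 2.854]
contact_force: [-0.2, 0.1, -0.3]
grip_width: 21.3
```

```bash
python3 inc.py B:31,-27,19,0
```

```text
t25.70 [634.8 113.8   9.6] yaw 163.5 rp [-3.142 -0.   ] w 21.3 [-0.2  0.1 -0.3]
[553.1 105.3  19.   73.5] -> [ 76.  -31.4  -9.4] spin 90.0
```

Request:
{"api": "arm_command", "payload": {"increments": [0.9, 0, 0, -30, 0, 0.9, 0, 0, -70, 0, 0.9, 0, 0, -70, 30, 0.9, 76, -31, -70, 90, 0.9, 76, -31, -70, 90, 0.9, 76, -31, -70, 90, 0.9, 76, -31, -70, 90, 0.9, 76, -31, -70, 90, 0.9, 76, -31, -70, 90, 0.9, 76, -31, -70, 90, 0.9, 76, -31, -70, 90, 0.9, 76, -31, -70, 90, 0.9, 76, -31, -40, 90, 0.9, 76, -31, -20, 90, 0.9, 76, -31, -12, 90, 0.9, 76, -31, -9, 90, 0.9, 76, -31, -9, 90, 0.9, 76, -31, -9, 90]}}

```text
time: 27.95
tool_pos: [553.7, 105.6, 19.4]
tcp_rot: [3.14, -0.0, 1.284]
contact_force: [-0.2, -1.0, -0.3]
grip_width: 21.7
```

Request:
{"api": "arm_command", "payload": {"increments": [0.9, 0, 0, 1, 0, 0.9, 0, 0, 1, 0, 0.9, 0, 0, 2, 0, 0.9, 0, 0, 2, 0]}}

```text
time: 28.45
tool_pos: [553.1, 105.6, 16.6]
tcp_rot: [-3.141, 0.0, 1.284]
contact_force: [0.2, -0.0, -0.1]
grip_width: 21.4
```

Request:
{"api": "arm_command", "payload": {"increments": [0.9, 0, 0, 1, 0, 0.9, 0, 0, 1, 0, 0.9, 0, 0, 1, 0]}}

```text
time: 28.82
tool_pos: [553.2, 105.6, 15.7]
tcp_rot: [3.142, 0.0, 1.283]
contact_force: [-0.4, -0.9, -0.6]
grip_width: 21.5
```

Request:
{"api": "arm_command", "payload": {"increments": [0.9, 0, 0, 0.5, 0, 0.9, 0, 0, 1, 0, 0.9, 0, 0, 1, 0]}}

```text
time: 29.2
tool_pos: [553.1, 105.6, 14.6]
tcp_rot: [-3.141, 0.0, 1.284]
contact_force: [0.4, -0.2, 0.2]
grip_width: 21.3
```

Request:
{"api": "arm_command", "payload": {"increments": [0.9, 0, 0, 0.7, 0, 0.9, 0, 0, 0.7, 0, 0.9, 0, 0, 0.7, 0]}}

```text
time: 29.58
tool_pos: [553.2, 105.6, 14.0]
tcp_rot: [3.142, 0.0, 1.284]
contact_force: [-0.3, -1.0, 1.0]
grip_width: 21.3
```

Request:
{"api": "arm_command", "payload": {"increments": [0.8, 0, 0, 0, 0, 0.72, 0, 0, 0, 0, 0.6, 0, 0, 0, 0, 0.6, 0, 0, 0, 0, 0.6, 0, 0, 0, 0, 0.6, 0, 0, -30, 0, 0.6, 0, 0, -80, 0, 0.6, 0, 0, -120, 0, 0.3, 0, -200, -140, 0, 0.3, 0, -200, -140, 0, 0.3, 0, -200, -140, 0, 0.3, 0, -200, -140, 0, 0.3, 0, -200, -140, 0]}}

```text
time: 31.2
tool_pos: [361.7, 162.6, 154.5]
tcp_rot: [3.14, -0.001, 1.285]
contact_force: [0.8, -0.4, 0.1]
grip_width: 64.1
```

```bash
python3 inc.py; python3 -c "
from h import *
s=imaging.capture('scene');i=imaging.capture('top');crop(s,310,160,130,110,5,'d5.png');crop(i,240,110,200,150,4,'d6.png')
cv2.imwrite('pics/top9.png',i)"
```

```text
t31.20 [361.7 162.6 154.5] yaw 73.6 rp [ 3.14e+00 -1.00e-03] w 64.1 [ 0.8 -0.4  0.1]
```

View pics/d5.png

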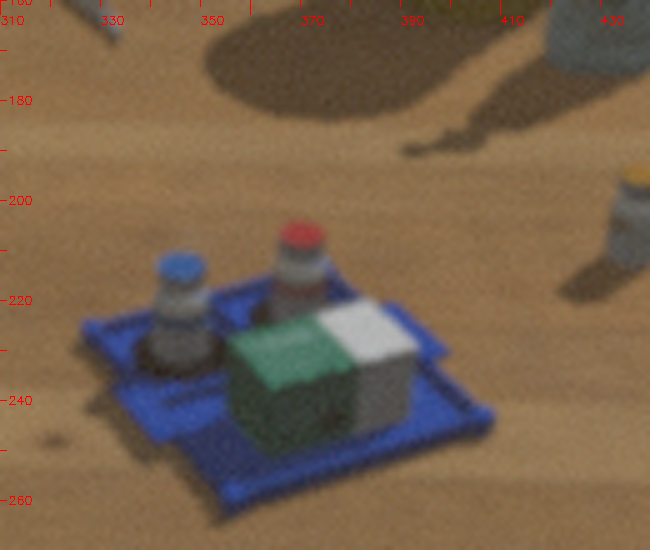

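View pics/d6.png

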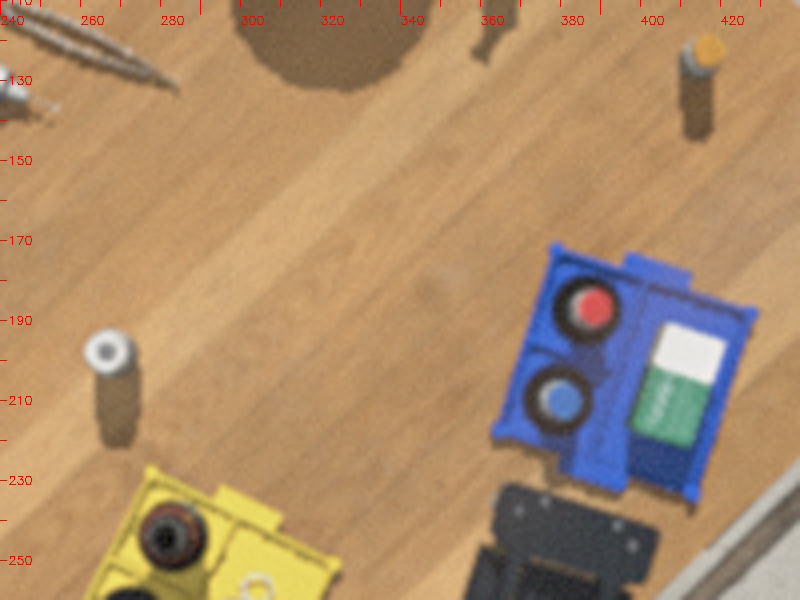

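```bash
python3 -c "
from h import *
T={'B':(518.4,83.2,73.5),'Y':(380.5,321.5,65)}
def tr(f,w):
    X,Y,a=T[f];a=np.radians(a);d=w-np.array([X,Y]);return (np.array([[np.cos(a),np.sin(a)],[-np.sin(a),np.cos(a)]])@d).round(1)
g=lambda x,y,oy,z:ray('top',240+x/4-.375,oy+y/4-.375,z)
c=[g(x,y,110,38) for x,y in((668,323),(726,341),(697,447),(633,428))]
print('carton',tr('B',np.mean(c,0)),[tr('B',k) for k in c])
print('red',tr('B',g(596,308,110,45)),'blue',tr('B',g(561,399,110,45)))
print('counter case',tr('Y',g(231,517,140,25)),'ring',tr('Y',g(256,469,140,9)),'drop',tr('Y',g(168,537,110,103)))
print('amber',g(710,50,110,41),'grey',g(107,352,110,51))"
```

```text
carton [-28.3  -0.6] [array([-11.2, -31.1]), array([-44.8, -31.4]), array([-47. ,  29.6]), array([-10.2,  30.5])]
red [ 30.1 -26.1] blue [33.3 27.7]
counter case [-24.1   6.9] ring [-24.7 -21.8] drop [ 28.8 -34. ]
amber [697.80291936  43.22893327] grey [521.00447985 373.75323127]
```

```bash
python3 -c "
from h import *
a=np.radians(65);w=np.array([380.5+np.cos(a)*31+np.sin(a)*27,321.5+np.sin(a)*31-np.cos(a)*27])
for z in(4,69,85,106):print(z,proj('top',np.r_[w,z]).round(1),proj('scene',np.r_[w,z]).round(1))
i=cv2.imread('pics/top9.png');s=imaging.capture('scene')
crop(i,250,215,80,75,7,'a.png');cv2.imwrite('pics/scene9.png',s);crop(s,200,130,110,110,5,'b.png')
A=cv2.imread('pics/a.png')[:,:460];B=cv2.imread('pics/b.png')[:525,:340]
c=np.zeros((525,800,3),np.uint8);c[:,:460]=A;c[:,460:]=B;cv2.imwrite('pics/d7.png',c)"
```

```text
4 [282.9 243.7] [249.5 203.2]
69 [280.5 245.4] [246.6 177.4]
85 [279.9 245.9] [245.8 170.8]
106 [279.1 246.5] [244.8 161.9]
```

View pics/d7.png

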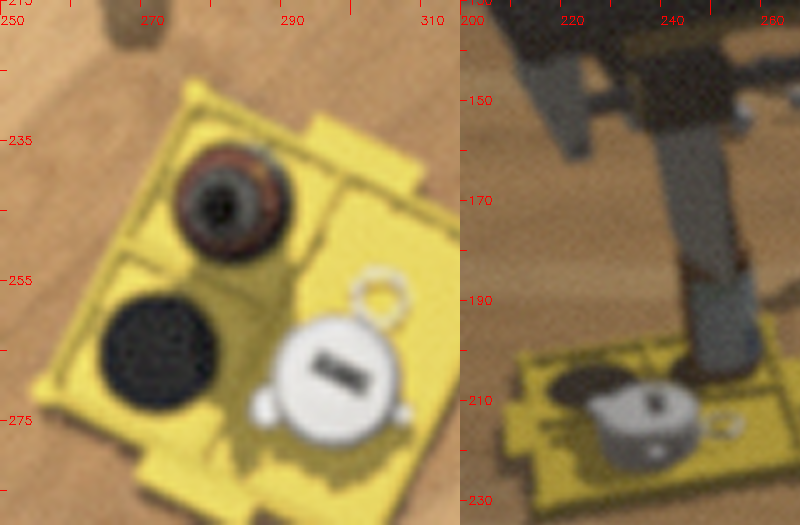

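Request:
{"api": "arm_command", "payload": {"increments": [0, 50, 0, -60, 0, 0, 0, 0, -100, 0, 0, -250, 100, -120, 0, 0, -450, 100, -120, 0, 0, -450, 100, -120, 0, 0, -450, 100, -120, 0, 0, -450, 100, -120, 0, 0, -450, 100, -120, 0, 0, -450, 100, -120, 0, 0, -450, 100, -120, 0]}}

```text
time: 32.6
tool_pos: [329.1, -302.1, 273.5]
tcp_rot: [-3.141, 0.0, 1.279]
contact_force: [-0.1, 0.6, -0.3]
grip_width: 91.5
```

```bash
python3 inc.py; python3 -c "
from h import *
s=imaging.capture('scene');crop(s,190,140,110,100,6,'d8.png');cv2.imwrite('pics/scene10.png',s)"
```

```text
t32.60 [ 329.1 -302.1  273.5] yaw 73.3 rp [-3.141  0.   ] w 91.5 [-0.1  0.6 -0.3]
```

View pics/d8.png

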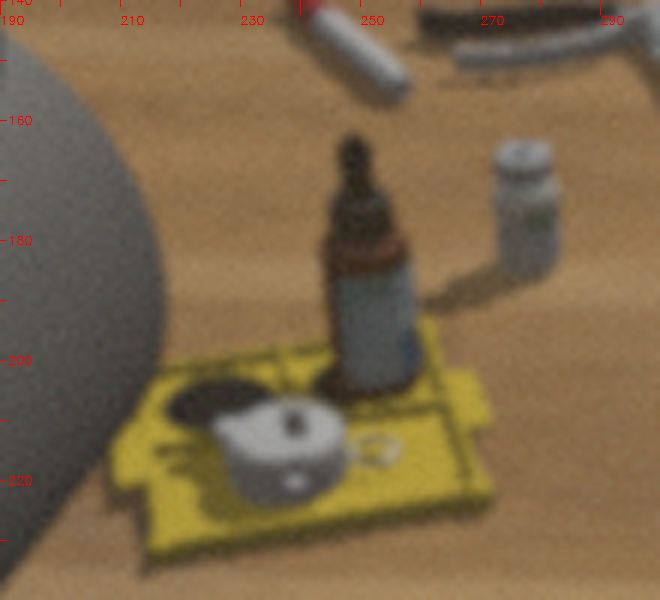

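The dropper stands upright in its pocket: bulb top at (249,163), base centre at about (252,203), a lean under about 0.02 rad. The counter lies flat in the bay and the grey vial is untouched.

```bash
python3 -c "
from plant import ticket
print(ticket.close_job())"
```

```text
the job is handed in; nothing more can be done
None
```

Both kits are made up and the job was handed in at about 32.7 s. No verdict was reported.

All positions below were read from the final pictures, in tray coordinates (mm), except the counter, which was read from a picture taken before the carton and both vials were finished.

| Item | Tray | Measured position (x, y) | Target or limit |
|---|---|---|---|
| Carton | blue | (-28, -1), lying flat | target (-27, 0) |
| Blue vial | blue | (33, 28), upright | target (31, 27) |
| Red vial | blue | (30, -26), upright | target (31, -27) |
| Counter | yellow | case axis (-24, 7), so origin about (-26, -1), flat | target (-27, 0) |
| Dropper | yellow | about (29, -31 to -34), upright, lean about 0.02 rad | pocket centre (31, -27), y limit -43 |

The amber and grey vials read within about 1.5 mm of where they started, which is within reading error. The gripper is raised clear and touches nothing.

**What disagreed:**
- **Dropper:** it sits 4 to 7 mm off its pocket centre. I think it was gripped off-centre along the direction the jaws do not centre. It is still inside the limit, so I left it.
- **Blue vial:** it touched the tray floor about 3.5 mm earlier than expected, with a brief 23 N on the wrist. I backed off, lowered it gently and released it, and it stands upright.

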